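Set the clay skull on the photo stand, face to the front

TASK

Put the small clay skull upright on the green disc in the middle of the little wooden photo stand, with its face looking straight out of the stand's open front, squarely away from the dark backboard. The clay is fragile: set it down gently rather than dropping it, and leave the other pieces where they are.

Things in the scene. Friction and masses are not known exactly. Their poses are not given: they have to be found in the camera images.
- skull (a point): Small cream-coloured hand-modelled clay skull, loose, 83 long (front to back, its x) x 56 wide (across the temples, its y) x 59 high, about 0.11 kg, standing on the counter. This point is its centre, half-way up, 30 mm above its underside. Its face (eye sockets, nose, teeth) looks along its own -x; z is up. Grasp it across the temples, along its y. At the start its face must be turned some 25 to 105 degrees clockwise (seen from above) to look as wanted.
- skull_face (a point): The front of the skull's face, at the same height as its centre and 40 mm from it along the skull's -x.
- stand_mid (a point): Middle of the green inlaid disc (90 across) on the photo stand: a fixed pale wooden board 150 deep (x) x 160 wide (y), whose flat top is 17 mm above the counter, with a dark wooden backboard 12 thick along its whole +x edge, rising 39 mm above the board's top. This point lies on the board's top, 69 mm in front of the backboard's front face. The stand's open front is its -x side; z is up. The stand may be turned by up to about 25 degrees on the counter.
- pinch_pot: Bystander, leave it: small round cream clay pinch pot, open at the top, 64 across x 38 high, loose. Origin at the centre of its underside.
- clay_lump: Bystander, leave it: pillow-shaped cream lump of clay without a face, 36 x 52 x 20 high, loose. Origin at the centre of its underside.
- slip_bottle: Bystander, leave it: white squeeze bottle with a red nozzle, 41 across x 112 high, loose, standing beyond the photo stand. Origin at the centre of its underside.

How it is judged:
By the outcome, as a careful person would: the job done as asked, in the order asked, and still so for the second after the job is handed in, with the robot touching nothing.
It also fails if it takes over 38 s, if anything falls off the work surface, if the arm or the gripper's body presses on something with over 40 N, if the wrist force passes 120 N, or if a joint passes its speed limit or range.

ROBOT

A 6-joint arm with a two-finger parallel gripper is mounted at the origin on a cart in front of the work surface, level with it; the furniture and walls round the work are solid. World frame = base frame: x ahead of the robot, y to its left, z up, the work surface at z = 0. Lengths are in m, angles in rad, forces in N, time in s.
With the tool pointing down it reaches from about 0.4 to 0.825 m from the base axis. Payload 7 kg.
Tool frame: the origin (TCP) lies between the finger pads; the fingertips stand 8 mm ahead of it and the grasp point (between the pads) lies 11 mm behind it (arm.finger_overhang is the distance from the TCP to the fingertips, in m); z points along the fingers, y is the line along which they close (so a half turn about z gives the same grasp; the last joint's range is limited). The gripper opens to 88 mm and grips with 3 to 60 N. Pads are 19 mm wide; open, the fingers measure 130 mm over their backs; the gripper's body (78 mm by 193 mm) begins 47 mm behind the grasp point.
Start: joints at [-1.041, 0.359, 0.012, 0, -1.224, -0.288], TCP at [0.162, -0.655, 0.235] pointing down, gripper open.
Joint ranges: [-3.07, 3.07], [-1.43, 2.12], [-1.02, 1.25], [-3.03, 1.67], [-3.05, -0], [-3.03, 3.03]. Speed limits (rad/s): [2.39, 2.39, 3.01, 3.14, 3.14, 3.14].

INTERFACE

Orientations are given as [roll, pitch, yaw] about the fixed x, y, z axes, in that order (R = Rz(yaw) Ry(pitch) Rx(roll)).
In Python, from station import arm gives the robot as it stands.
- The arm moves only by the tool move_arm, never from a script. Its argument "rows" is text: rows parted by semicolons, each of 7 numbers parted by spaces: the turn, a rotation vector about the tool's x, y, z in degrees, then the shift along the tool's x, y, z in m, then the finger opening in m, from 0 to 0.0876. A call has 1 to 8 rows; each row shifts and turns the commanded pose from where the row before left it, along the tool's axes as they then stand; what a row does not reach is not made up. A row lasts 1/8 s, in which the tool goes at most 62.5 mm and 10.7 degrees, less where a joint would pass 70% of its speed; a pose out of reach is approached as far as the arm can. A call is refused whole if a number of a shift passes 0.0625 or a number of a turn 10.7, either way. A call with a gripper value outside its range is refused whole. The fingers move at their own pace and stop on an object; "squeeze" is the grip in N (left out, the last holds). Time passes only in rows, so rows that do not move let the fingers close. It gives the time, the measured TCP pose, the force, the opening and the grip force at its end, in the units of the state.
- arm.get_state(): the state, without advancing time (a new reading comes with each control period).
- arm.grab_frame(name): name is "scene" or "top" or "wrist"; returns (picture, depth): 420x560x3 uint8, blue, green, red; 420x560 float32, m along the optical axis (not along the pixel's ray), 0 where there is no reading.
- arm.camera_model(name): a dict with "mtx" (3x3 intrinsics, pixels), "k1" (the pictures are not rectified: a ray, as slopes to the right and down, at radius r is drawn at 1 + k1 r^2 times it, then the intrinsics apply), "camera_from_world" (4x4, takes a point from world to camera coordinates); the wrist camera has in their place "mount" (4x4, takes a point from camera to tool coordinates, whose origin is the TCP and whose axes are the flange's). Camera axes: x right, y down, z forward; pixel columns grow to the right and rows downward; lengths in m; the calibration is good to about 2 mm. A picture is of the moment at which its call begins: read the wrist's pose just before it. camera_model takes no time and is no camera call.
- arm.job_done(): hands the job in; it is judged then, once.
The state is a dict: "t": time; "q": joint angles; "qd": joint speeds; "joint_efforts": joint torques, N m; "eef_pos": TCP position; "ee_rot": TCP orientation; "force": force on the tool from outside, world axes, zero at the start; "moment": the same for the moment, N m; "width": finger opening in m; "gripper_force": force on a finger pad.
Only numpy, scipy, OpenCV 4.12 (cv2) and the standard library are available. Lean on these libraries where they do the work, as an engineer would, in place of code of your own. Each camera call takes 0.05 s, during which the arm holds its last target. There are 200 camera calls.

## Working session

There is one attempt and no reset: what is moved stays moved. The work goes in short steps, Python scripts to look and compute and a tool call to move; the robot and the scene stay as the last step left them, time stands still between calls to the robot, and variables do not carry over. Pictures are saved under pics/ and viewed, at most 10 in all, crops included, and the job is handed in when it is done.

Besides the shell and the picture viewer there is one more tool, called after ">>>" as name(argument=value, ...) on one line, values as JSON. move_arm: Moves the arm, as the interface text tells. Its arguments: {"type":"object","properties":{"rows":{"type":"string"},"squeeze":{"type":"number"}},"required":["rows"]}

```bash
mkdir -p pics; cat > h.py <<'E'
import numpy as np, cv2
from station import arm
from scipy.spatial.transform import Rotation as R
def grab(n):
    s=arm.get_state(); im,d=arm.grab_frame(n); m=arm.camera_model(n)
    if n=="wrist":
        T=np.eye(4);T[:3,:3]=R.from_euler('xyz',s['ee_rot']).as_matrix();T[:3,3]=s['eef_pos'];W=T@np.array(m['mount'])
    else: W=np.linalg.inv(np.array(m['camera_from_world']))
    np.savez('/tmp/'+n+'.npz',im=im,d=d,W=W,K=np.array(m['mtx']),k1=m['k1'])
    return im,d
def cloud(n):
    f=np.load('/tmp/'+n+'.npz');d=f['d'];h,w=d.shape
    u,v=np.meshgrid(np.arange(w),np.arange(h));p=np.stack([u,v],-1).reshape(-1,1,2).astype(float)
    q=cv2.undistortPoints(p,f['K'],np.array([float(f['k1']),0,0,0])).reshape(h,w,2)
    c=np.dstack([q*d[...,None],d]);P=c@f['W'][:3,:3].T+f['W'][:3,3]; P[d==0]=np.nan
    return f['im'],P
E
python3 - <<'E'
from h import *
for n in("scene","top"):
    im,d=grab(n);cv2.imwrite(f'pics/{n}1.png',im)
s=arm.get_state();print(s['t'],s['eef_pos'],s['ee_rot'],s['width'],s['force'])
E
```

```text
0.1 [ 0.16152174 -0.6549639   0.23372636] [ 3.14012299e+00 -1.37572276e-04 -2.89986874e+00] 0.08778858618557099 [-0.00260187  0.19946522  0.3127035 ]
```

View pics/scene1.png

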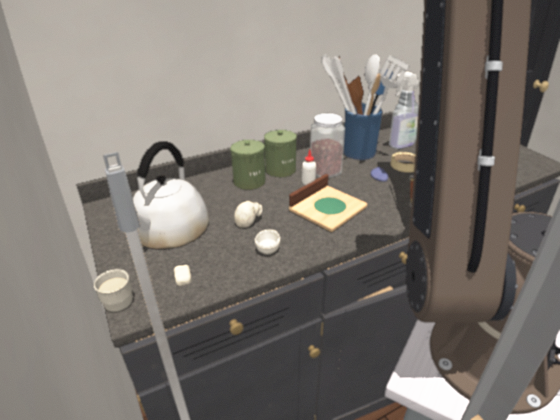

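View pics/top1.png

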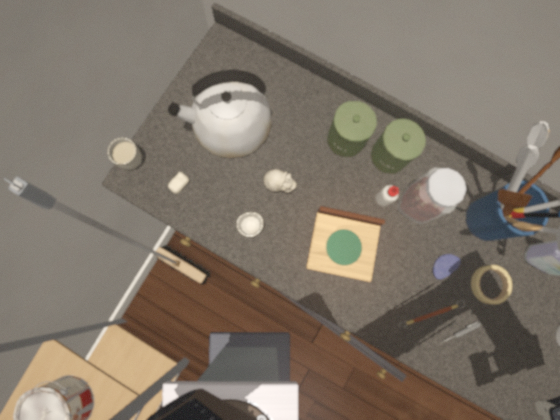

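The skull is at about (279,181) in the top view, with its narrower face end to the right at (290,184). The stand disc is at (344,247), and the dark backboard is on the upper edge, from (320,210) to (382,221).

```bash
python3 - <<'E'
from h import *
im,P=cloud("top")
c=im[150:300,215:415];cv2.imwrite('pics/top1c.png',cv2.resize(c,None,fx=4,fy=4,interpolation=cv2.INTER_CUBIC))
for n,u,v in(("skull",279,181),("disc",344,247),("fl",308,270),("fr",370,279),("pot",250,225),("bottle",388,196),("bbL",322,210),("bbR",381,220),("face",290,184)): print(n,P[v,u].round(4))
hsv=cv2.cvtColor(im,cv2.COLOR_BGR2HSV)
g=cv2.inRange(hsv,(60,90,30),(95,255,255)).astype(bool);b=np.zeros_like(g);b[225:268,322:366]=1
print('disc',np.nanmean(P[g&b],0),(g&b).sum())
b[:]=0;b[160:200,255:305]=1
m=b&(P[...,2]>.012);Q=P[m];print('skull',m.sum(),np.nanmean(Q,0),Q.max(0),Q.min(0))
r=cv2.minAreaRect((Q[:,:2]*1000).astype(np.float32));print(r)
b[:]=0;b[200:290,300:390]=1
m=b&(P[...,2]>.010)&(P[...,2]<.027);Q=P[m];r=cv2.minAreaRect((Q[:,:2]*1000).astype(np.float32));print('stand',r,cv2.boxPoints(r).round(),np.median(Q[:,2]))
m=b&(P[...,2]>.045)&(P[...,2]<.07);Q=P[m];r=cv2.minAreaRect((Q[:,:2]*1000).astype(np.float32));print('bb',m.sum(),r,cv2.boxPoints(r).round())
E
```

```text
skull [ 0.6283 -0.1135  0.0551]
disc [ 0.4735 -0.2729  0.0199]
fl [ 0.4187 -0.1863 -0.0005]
fr [ 0.3962 -0.3357  0.015 ]
pot [ 0.5287 -0.0429  0.0053]
bottle [ 0.5902 -0.3723  0.0699]
bbL [ 0.5581 -0.2158  0.0553]
bbR [ 0.5348 -0.3571  0.055 ]
face [ 0.6232 -0.1403  0.047 ]
disc [nan nan nan] 0
skull 556 [ 0.63106324 -0.11252424  0.0465044 ] [ 0.66203512 -0.07683922  0.06246557] [ 0.60885531 -0.15318663  0.01750253]
((635.0057983398438, -115.00506591796875), (78.91909790039062, 50.077030181884766), 83.12236022949219)
stand ((505.17364501953125, -283.3177490234375), (171.0564422607422, 204.17401123046875), 78.0997085571289) [[ 388. -346.]
 [ 587. -388.]
 [ 623. -221.]
 [ 423. -179.]] 0.017668472806239066
bb 396 ((568.9423828125, -293.9057312011719), (165.81625366210938, 58.931331634521484), 79.29926300048828) [[ 525. -370.]
 [ 583. -381.]
 [ 613. -218.]
 [ 555. -207.]]<stdin>:7: RuntimeWarning: Mean of empty slice
```

View pics/top1c.png

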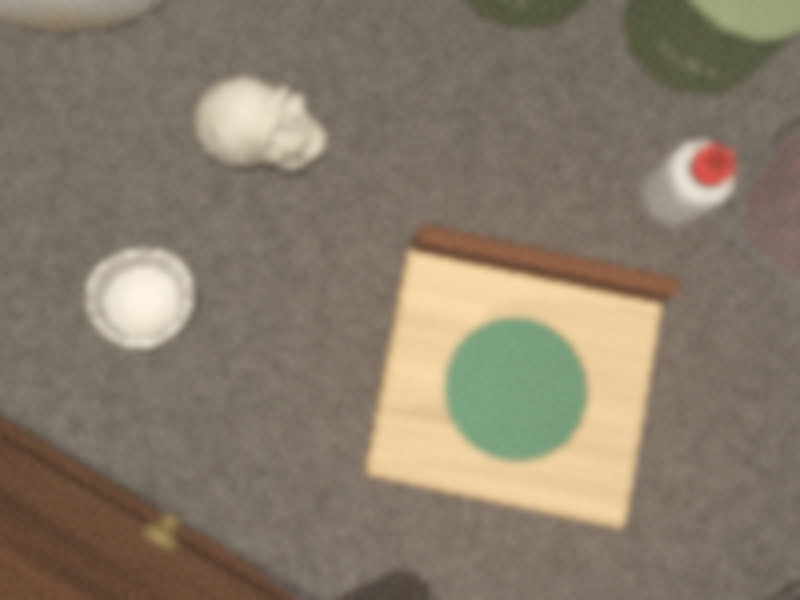

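>>> move_arm(rows="0 0 0 -0.036 0.025 -0.002 0.0876;0 0 0 -0.036 0.025 -0.002 0.0876;0 0 0 -0.036 0.025 -0.002 0.0876;0 0 0 -0.036 0.025 -0.002 0.0876;0 0 0 -0.036 0.025 -0.002 0.0876;0 0 0 -0.036 0.025 -0.002 0.0876;0 0 0 -0.036 0.025 -0.002 0.0876;0 0 0 -0.036 0.025 -0.002 0.0876")

```text
t: 1.1
eef_pos: [0.394, -0.3909, 0.2504]
ee_rot: [3.141, -0.0, -2.9]
force: [0.5, -1.1, 0.5]
width: 0.0874
gripper_force: 0.0
```

>>> move_arm(rows="0 0 0 -0.036 0.025 0 0.0876;0 0 0 -0.036 0.025 0 0.0876;0 0 0 -0.036 0.025 0 0.0876;0 0 0 -0.036 0.025 0 0.0876;0 0 0 -0.036 0.025 0 0.0876;0 0 0 -0.036 0.025 0 0.0876;0 0 0 -0.02 0.015 0 0.0876;0 0 0 -0.01 0.008 0 0.0876")

```text
t: 2.1
eef_pos: [0.5911, -0.1645, 0.2501]
ee_rot: [3.141, -0.001, -2.899]
force: [0.5, -0.1, -0.2]
width: 0.0873
gripper_force: 0.0
```

>>> move_arm(rows="0 0 -10 0 0 0 0.0876;0 0 -10 0 0 0 0.0876;0 0 -10 0 0 0 0.0876;0 0 -10 0 0 0 0.0876;0 0 -10 0 0 0 0.0876;0 0 -10 0 0 0 0.0876;0 0 -8 0 0 0 0.0876;0 0 0 0 0 0 0.0876")

```text
t: 3.1
eef_pos: [0.5902, -0.166, 0.2506]
ee_rot: [3.141, -0.0, -1.715]
force: [-0.3, -0.7, -0.1]
width: 0.0876
gripper_force: 0.0
```

```bash
python3 - <<'E'
from h import *
im,d=grab("wrist");cv2.imwrite('pics/w1.png',im)
s=arm.get_state();print(s['t'],s['eef_pos'],np.degrees(s['ee_rot']))
im,P=cloud("wrist")
m=(P[...,2]>.012)&(np.hypot(P[...,0]-.632,P[...,1]+.115)<.06);Q=P[m];print(m.sum(),Q.max(0),Q.min(0))
r=cv2.minAreaRect((Q[:,:2]*1000).astype(np.float32));print(r);ys,xs=np.where(m);print(xs.min(),xs.max(),ys.min(),ys.max())
print(arm.camera_model("wrist")['mount'])
E
```

```text
3.15 [ 0.5903178  -0.16590542  0.25062851] [ 1.79993977e+02 -1.64638767e-03 -9.83693808e+01]
3365 [ 0.66502321 -0.07790109  0.31297826] [ 0.60822186 -0.17494748  0.02153885]
((630.5538940429688, -122.32131958007812), (94.31043243408203, 55.185577392578125), 66.87708282470703)
129 266 195 348
[[ 1.00115000e-03 -9.60864037e-01 -2.77018593e-01  7.42299175e-02]
 [ 9.99999426e-01  8.56488871e-04  6.43206176e-04 -5.94733363e-04]
 [-3.80770341e-04 -2.77019078e-01  9.60864343e-01 -1.50784906e-01]
 [ 0.00000000e+00  0.00000000e+00  0.00000000e+00  1.00000000e+00]]
```

View pics/w1.png

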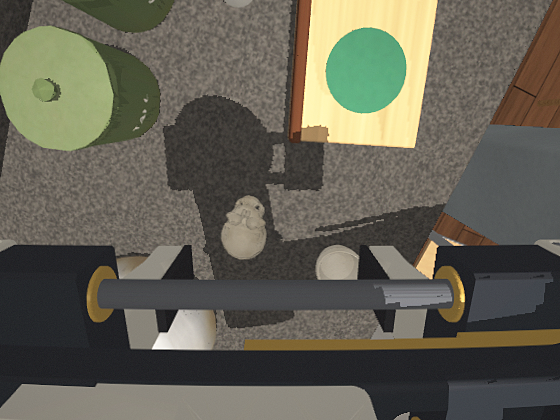

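The wrist view shows the skull at (243,228), with its face towards the top at (248,205). It also shows the green disc at (366,70) and the backboard along x≈298.

```bash
cat > ortho.py <<'E'
from h import *
def ortho(P,im,cx,cy,half,name,res=.00025,zmin=.01,zmax=.075):
    m=(P[...,2]>zmin)&(P[...,2]<zmax)&(abs(P[...,0]-cx)<half)&(abs(P[...,1]-cy)<half)
    n=int(2*half/res);out=np.zeros((n,n,3),np.uint8)
    Q=P[m];C=im[m];o=np.argsort(Q[:,2])
    for p,c in zip(Q[o],C[o]):
        u=int((cy+half-p[1])/res);v=int((cx+half-p[0])/res)
        cv2.circle(out,(u,v),2,c.tolist(),-1)
    cv2.imwrite(name,out); return Q
E
python3 - <<'E'
from ortho import *
im,P=cloud("wrist")
Q=ortho(P,im,.632,-.118,.06,'pics/w1o.png')
for lo in(.012,.02,.03):
    q=Q[Q[:,2]>lo];r=cv2.minAreaRect((q[:,:2]*1000).astype(np.float32));print(lo,len(q),r,q.max(0),q.min(0))
g=(im[...,1]>im[...,2]*1.8)&(im[...,1]>60);b=np.zeros_like(g);b[20:120,315:415]=1;g&=b
p=P[g];print('disc',p.mean(0),p.max(0),p.min(0))
(x,y),rr=cv2.minEnclosingCircle((p[:,:2]*1000).astype(np.float32));print(x,y,rr)
b[:]=0;b[0:150,285:440]=1
m=b&(P[...,2]>.012)&(P[...,2]<.022);
# board edges in image columns: right edge (front) line
e=[]
for v in range(5,130,5):
    xs=np.where(m[v,400:460])[0]; e.append(P[v,400+xs.max()])
e=np.array(e);k=np.polyfit(e[:,1],e[:,0],1);print('front edge slope deg',np.degrees(np.arctan(k[0])),e[0],e[-1])
m=b&(P[...,2]>.052)&(P[...,2]<.06);q=P[m];k=np.polyfit(q[:,1],q[:,0],1);print('bb',np.degrees(np.arctan(k[0])),len(q))
E
```

```text
0.012 2185 ((636.561767578125, -116.4832534790039), (78.93473815917969, 54.36565017700195), 83.53837585449219) [ 0.66502321 -0.07790109  0.06132419] [ 0.60822186 -0.15491492  0.02153885]
0.02 2185 ((636.561767578125, -116.4832534790039), (78.93473815917969, 54.36565017700195), 83.53837585449219) [ 0.66502321 -0.07790109  0.06132419] [ 0.60822186 -0.15491492  0.02153885]
0.03 2136 ((634.8651123046875, -116.27505493164062), (80.2438735961914, 53.416072845458984), 71.85979461669922) [ 0.66502321 -0.07790109  0.06132419] [ 0.60833503 -0.15491492  0.0301136 ]
disc [nan nan nan] [nan nan nan] [nan nan nan]
474.3917541503906 -271.84942626953125 44.5086555480957
front edge slope deg 11.299721372496315 [ 0.39385721 -0.32914155  0.01732416] [ 0.41848945 -0.20565906  0.01669477]
bb 11.275096797209994 1721
```

View pics/w1o.png

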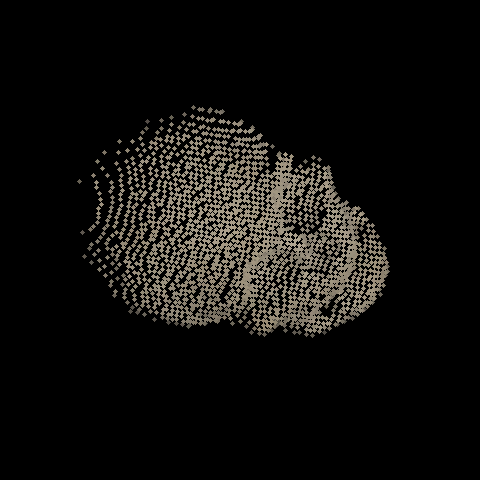

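```bash
python3 - <<'E'
from h import *
im,P=cloud("top")
a=np.radians(-104+90);e=np.array([np.cos(a),np.sin(a)]);f=np.array([-e[1],e[0]])
D=P[...,:2]-np.array([.635,-.116]);A=D@e;B=D@f
m=(P[...,2]>.065)&(abs(A)<.2)&(abs(B)<.12)&(P[...,2]<.6)
for lo in np.arange(-.12,.12,.04):
    k=m&(B>=lo)&(B<lo+.04)&(A>0);k2=m&(B>=lo)&(B<lo+.04)&(A<0)
    print(round(lo,2),A[k].min() if k.any() else None,A[k2].max() if k2.any() else None)
E
```

```text
-0.12 0.11451636875101476 None
-0.08 None None
-0.04 None None
0.0 None None
0.04 0.09563169306690063 None
0.08 0.05164947352579484 None
```

>>> move_arm(rows="0 0 0 -0.008 -0.006 0.01 0.0876;0 0 0 -0.008 -0.006 0.015 0.0876;0 0 0 -0.008 -0.006 0.015 0.0876;0 0 0 -0.008 -0.006 0.015 0.0876;0 0 0 -0.008 -0.006 0.015 0.0876;0 0 0 -0.008 -0.006 0.01 0.0876;0 0 0 0 0 0 0.0876")

```text
t: 4.03
eef_pos: [0.6332, -0.1223, 0.1693]
ee_rot: [3.14, -0.0, -1.712]
force: [0.4, 0.3, -0.1]
width: 0.0878
gripper_force: 0.0
```

```bash
python3 - <<'E'
from ortho import *
im,d=grab("wrist")
s=arm.get_state();print(s['t'],s['eef_pos'],np.degrees(s['ee_rot']))
im,P=cloud("wrist")
Q=ortho(P,im,.632,-.118,.06,'/tmp/x.png')
for lo in(.012,.03):
    q=Q[Q[:,2]>lo];r=cv2.minAreaRect((q[:,:2]*1000).astype(np.float32));print(lo,len(q),r,q.max(0),q.min(0))
m=(P[...,2]>.012)&(P[...,2]<.075)&(np.hypot(P[...,0]-.632,P[...,1]+.115)<.06)
ys,xs=np.where(m);print(xs.min(),xs.max(),ys.min(),ys.max())
a,b=max(xs.min()-10,0),max(ys.min()-10,0)
c=im[b:ys.max()+10,a:xs.max()+10];print(a,b)
cv2.imwrite('pics/w2.png',cv2.resize(c,None,fx=3,fy=3,interpolation=cv2.INTER_CUBIC))
E
```

```text
4.075 [ 0.63332864 -0.12268009  0.17021097] [ 1.79962634e+02 -1.80114288e-02 -9.81181567e+01]
0.012 3788 ((635.0392456054688, -116.90283966064453), (79.1249008178711, 53.77562713623047), 73.95912170410156) [ 0.66520451 -0.07636129  0.06086026] [ 0.60867477 -0.15486748  0.02296379]
0.03 3732 ((635.0392456054688, -116.90283966064453), (79.1249008178711, 53.77562713623047), 73.95912170410156) [ 0.66520451 -0.07636129  0.06086026] [ 0.60885926 -0.15486748  0.03000715]
244 303 163 247
234 153
```

View pics/w2.png

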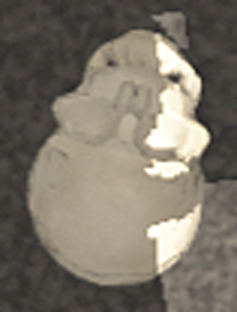

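```bash
python3 - <<'E'
from h import *
a=np.radians(-106+90);e=np.array([np.cos(a),np.sin(a)]);f=np.array([-e[1],e[0]])
for n in("top","scene"):
    if n=="scene": grab(n)
    im,P=cloud(n)
    D=P[...,:2]-np.array([.635,-.117]);A=D@e;B=D@f
    for zl,zh in((.05,.08),(.08,.11),(.11,.14),(.14,.2)):
        m=(P[...,2]>zl)&(A>.04)&(A<.25)&(P[...,2]<zh)
        print(n,zl,[(round(lo,2),round(float(A[k].min()),3)) for lo in np.arange(-.1,.1,.02) for k in [m&(B>=lo)&(B<lo+.02)] if k.any()])
E
```

```text
top 0.05 [(np.float64(-0.1), 0.128), (np.float64(0.06), 0.087), (np.float64(0.08), 0.057)]
top 0.08 [(np.float64(-0.1), 0.127), (np.float64(0.08), 0.078)]
top 0.11 [(np.float64(-0.1), 0.125), (np.float64(0.08), 0.156)]
top 0.14 [(np.float64(0.08), 0.145)]
scene 0.05 [(np.float64(-0.1), 0.126), (np.float64(0.06), 0.099), (np.float64(0.08), 0.056)]
scene 0.08 [(np.float64(-0.1), 0.124), (np.float64(-0.08), 0.167), (np.float64(0.08), 0.077)]
scene 0.11 [(np.float64(-0.1), 0.125), (np.float64(0.08), 0.151)]
scene 0.14 [(np.float64(-0.02), 0.041), (np.float64(0.0), 0.04), (np.float64(0.08), 0.142)]
```

>>> move_arm(rows="0 0 8 0 0 0 0.0876;0 0 0 -0.006 0 0.02 0.0876;0 0 0 0 0 0.025 0.0876;0 0 0 0 0 0.025 0.0876;0 0 0 0 0 0.025 0.0876;0 0 0 0 0 0.025 0.0876;0 0 0 0 0 0.02 0.0876;0 0 0 0 0 0.008 0.0876")

```text
t: 5.12
eef_pos: [0.6345, -0.1175, 0.0222]
ee_rot: [3.141, -0.0, -1.853]
force: [-0.3, -0.4, 0.1]
width: 0.0874
gripper_force: 0.0
```

>>> move_arm(rows="0 0 0 0 0 0 0.0876")

```text
t: 5.25
eef_pos: [0.635, -0.1174, 0.0229]
ee_rot: [-3.141, -0.0, -1.853]
force: [-0.4, -0.5, -0.1]
width: 0.0876
gripper_force: 0.0
```

>>> move_arm(rows="0 0 0 0 0 0 0.07;0 0 0 0 0 0 0.06;0 0 0 0 0 0 0.055;0 0 0 0 0 0 0.05;0 0 0 0 0 0 0.045;0 0 0 0 0 0 0.04;0 0 0 0 0 0 0.04;0 0 0 0 0 0 0.04", squeeze=10)

```text
t: 6.25
eef_pos: [0.6351, -0.1171, 0.0228]
ee_rot: [-3.141, 0.0, -1.852]
force: [-0.4, 1.1, 3.6]
width: 0.0517
gripper_force: 9.9
```

>>> move_arm(rows="0 0 0 0 0 -0.004 0.04;0 0 0 0 0 -0.008 0.04;0 0 0 0 0 -0.015 0.04;0 0 0 0 0 -0.02 0.04;0 0 0 0 0 -0.025 0.04;0 0 0 0 0 -0.03 0.04;0 0 0 0 0 -0.02 0.04;0 0 0 0 0 -0.008 0.04")

```text
t: 7.25
eef_pos: [0.6356, -0.1171, 0.155]
ee_rot: [-3.139, 0.001, -1.852]
force: [0.1, 0.4, -0.8]
width: 0.0514
gripper_force: 9.9
```

```bash
python3 - <<'E'
from h import *
im,d=grab("wrist")
s=arm.get_state();print(s['t'],s['eef_pos'],np.degrees(s['ee_rot']),s['width'],s['gripper_force'],s['force'])
im,P=cloud("wrist")
D=P-s['eef_pos'];m=(np.hypot(D[...,0],D[...,1])<.06)&(D[...,2]<.06)&(D[...,2]>-.05)
ys,xs=np.where(m);print(xs.min(),xs.max(),ys.min(),ys.max())
c=im[150:400,170:390]
cv2.imwrite('pics/w3.png',cv2.resize(c,None,fx=2.3,fy=2.3,interpolation=cv2.INTER_CUBIC))
E
```

```text
7.3 [ 0.63558298 -0.11719891  0.15508256] [-1.79833640e+02  5.57823385e-02 -1.06142187e+02] 0.05163091869185941 9.890458546578884 [0.65634363 0.06844601 0.6378919 ]
177 373 196 339
```

View pics/w3.png

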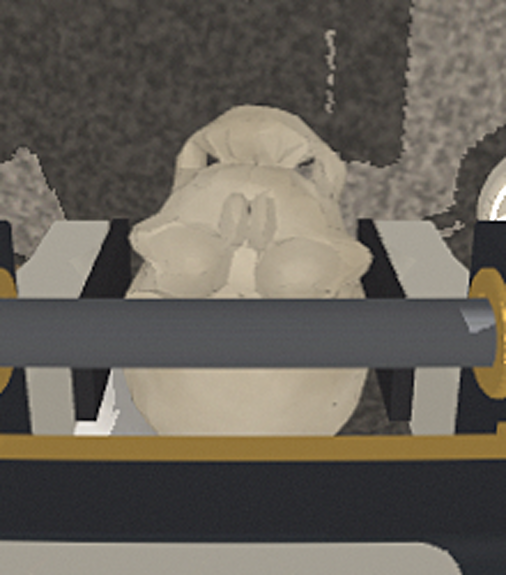

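```bash
cat > sym.py <<'E'
from h import *
from scipy.spatial import cKDTree
from scipy.optimize import minimize
def sym(D,x0=(0,0,0)):
    # D: points in tool frame (x fwd/face, y, z down); mirror plane normal n
    t0=D.mean(0)
    def cost(p):
        n=R.from_euler('zx',[p[0],p[1]],degrees=True).apply([0,1,0])
        h=(D-t0)@n-p[2]; M=D-2*h[:,None]*n
        d=np.sort(T.query(M)[0]);return d[:int(.75*len(d))].mean()*1000
    T=cKDTree(D)
    r=min((minimize(cost,[a,0,x0[2]],method='Nelder-Mead',options=dict(initial_simplex=[[a,0,0],[a+4,0,0],[a,4,0],[a,0,.003]])) for a in(-8,-3,0,3,8)),key=lambda r:r.fun)
    n=R.from_euler('zx',r.x[:2],degrees=True).apply([0,1,0])
    return r.x[:2],r.fun,((t0@n+r.x[2])/n[1])
E
python3 - <<'E'
from sym import *
im,P=cloud("wrist");s=arm.get_state()
D=(P-s['eef_pos'])@R.from_euler('xyz',s['ee_rot']).as_matrix()
hsv=cv2.cvtColor(im,cv2.COLOR_BGR2HSV)
m=(abs(D[...,1])<.03)&(D[...,0]>-.05)&(D[...,0]<.06)&(D[...,2]<.018)&(D[...,2]>-.045)
m&=(im[...,2].astype(int)-im[...,0]>15)
ys,xs=np.where(m);print(m.sum(),xs.min(),xs.max(),ys.min(),ys.max())
for lo in(-.04,.0,.01):
    k=m&(D[...,0]>lo);q=D[k];print(lo,len(q),sym(q),q.min(0),q.max(0))
# underside check: brow tips & teeth
for u,v in((133,240),(370,257),(247,207),(253,110),(180,172),(342,182)):
    print((u,v),D[150+int(v/2.3),170+int(u/2.3)].round(4))
E
```

```text
9573 196 355 196 339
-0.04 9573 (array([ 3.52555248, -5.71729782]), np.float64(0.39860686735021544), np.float64(0.0017738050780848652)) [-0.02476386 -0.02999889 -0.04498985] [0.03951672 0.02996508 0.00839707]
0.0 6566 (array([ 3.46269484, -5.68940135]), np.float64(0.38582513901853993), np.float64(0.0018039175425112357)) [ 2.58589068e-07 -2.99981613e-02 -4.49898548e-02] [0.03951672 0.02996508 0.00839707]
0.01 5440 (array([ 3.04909987, -5.78557297]), np.float64(0.3760998164525283), np.float64(0.001965051651288282)) [ 0.01000004 -0.02999816 -0.03240368] [0.03951672 0.02996508 0.00125148]
(133, 240) [ 0.0154 -0.0214 -0.0187]
(370, 257) [ 0.0137  0.0232 -0.0221]
(247, 207) [ 0.0235  0.0004 -0.0224]
(253, 110) [ 0.039   0.0018 -0.0103]
(180, 172) [ 0.0257 -0.0128 -0.0083]
(342, 182) [ 0.0232  0.0194 -0.008 ]
```

```bash
python3 - <<'E'
from sym import *
im,P=cloud("top")
m=(P[...,2]>.015)&(P[...,2]<.075)&(np.hypot(P[...,0]-.635,P[...,1]+.117)<.055)
M=R.from_euler('xyz',[np.pi,0,np.radians(-106.14)]).as_matrix()
D=(P[m]-[.635,-.117,.0228])@M;print(len(D),sym(D),D.min(0),D.max(0))
im,P=cloud("wrist");s=arm.get_state()
D=(P-s['eef_pos'])@R.from_euler('xyz',s['ee_rot']).as_matrix()
m=(abs(D[...,1])<.028)&(D[...,0]>-.05)&(D[...,0]<.06)&(D[...,2]<.018)&(D[...,2]>-.042)&(im[...,2].astype(int)-im[...,0]>15)
q=D[m];print(q.min(0))
# top of cranium profile: z versus y for x in bands
for x in(-.01,0.0,.005,.02):
  print(x,[(round(float(q[k][:,2].min())*1000,1)) if k.any() else None for y in np.arange(-.024,.025,.006) for k in [(abs(q[:,0]-x)<.003)&(abs(q[:,1]-y)<.002)]])
E
```

```text
556 (array([5.46848024, 1.85659423]), np.float64(1.639139134875509), np.float64(0.0006559983325412223)) [-0.04222017 -0.02265754 -0.03966557] [0.03846902 0.02771709 0.00529747]
[-0.02476386 -0.02621428 -0.03808011]
-0.01 [-22.9, -31.4, -34.9, -37.3, -37.8, -37.7, -34.5, -30.7, -23.2]
0.0 [-13.1, None, -34.1, -36.4, -37.2, -36.8, -34.3, None, -15.8]
0.005 [-11.2, -27.4, -26.7, -27.3, None, -26.7, -24.2, -25.0, -19.0]
0.02 [None, -23.7, -22.7, -25.4, -28.7, -27.2, -25.4, -25.6, None]
```

>>> move_arm(rows="0 0 5 0.015 0.01 0 0.04;0 0 0 0.026 0.015 0 0.04;0 0 0 0.03 0.017 0 0.04;0 0 0 0.03 0.017 0 0.04;0 0 0 0.03 0.017 0 0.04;0 0 0 0.03 0.017 0 0.04;0 0 0 0.025 0.012 0 0.04;0 0 0 0.008 0.005 0 0.04")

```text
t: 8.3
eef_pos: [0.4617, -0.2603, 0.1521]
ee_rot: [3.14, -0.0, -1.941]
force: [-0.2, -0.3, -1.7]
width: 0.0513
gripper_force: 9.9
```

>>> move_arm(rows="0 0 5 0 0 0 0.04;0 0 7 0 0 0 0.04;0 0 7 0 0 0 0.04;0 0 7 0 0 0 0.04;0 0 7 0 0 0 0.04;0 0 7 0 0 0 0.04;0 0 7 0 0 0 0.04;0 0 7 0 0 0 0.04")

```text
t: 9.3
eef_pos: [0.4634, -0.2593, 0.1521]
ee_rot: [3.141, -0.001, -2.886]
force: [0.5, -0.2, -1.4]
width: 0.0513
gripper_force: 9.9
```

>>> move_arm(rows="0 0 7 0 0 0 0.04;0 0 7 0 0 0 0.04;0 0 5 0 0 0 0.04;0 0 3.7 0 0 0 0.04;0 0 0 0 0 0 0.04;0 0 0 0 0 0 0.04")

```text
t: 10.05
eef_pos: [0.4633, -0.2595, 0.1523]
ee_rot: [3.142, -0.0, 3.006]
force: [0.4, 0.1, -2.0]
width: 0.0513
gripper_force: 9.9
```

```bash
python3 - <<'E'
from sym import *
im,d=grab("wrist");s=arm.get_state();M=R.from_euler('xyz',s['ee_rot']).as_matrix()
print(s['t'],s['eef_pos'],np.degrees(s['ee_rot']),s['width'],s['gripper_force'])
im,P=cloud("wrist");D=(P-s['eef_pos'])@M
m=(abs(D[...,1])<.028)&(D[...,0]>-.05)&(D[...,0]<.06)&(D[...,2]<.018)&(D[...,2]>-.042)&(im[...,2].astype(int)-im[...,0]>15)
q=D[m];print(len(q),sym(q),q.min(0),q.max(0))
c=im[150:400,170:390];
cv2.imwrite('pics/w4.png',im)
print('to target',([.4733,-.2727,.040]-s['eef_pos'])@M)
mm=(P[...,2]>.012)&(P[...,2]<.022)
e=np.array([P[v,np.where(mm[v])[0][0]] for v in range(60,140,4) if mm[v].sum()>50])
print('left',len(e),np.degrees(np.arctan2(*np.polyfit(e[:,0],e[:,1],1)[:1],1)) if len(e) else 0)
E
```

```text
10.1 [ 0.4633045  -0.25950494  0.15238224] [ 1.79997195e+02 -1.68459668e-02  1.72230349e+02] 0.05124737662506419 9.890838994178921
8783 (array([ 3.60496743, -5.95531319]), np.float64(0.39746547516133224), np.float64(0.00273067934626587)) [-0.024868   -0.02799931 -0.03789952] [0.03958779 0.02758698 0.0083137 ]
to target [-0.01172063 -0.01172813  0.11237823]
left 1 -22.98620178072479<stdin>:12: RankWarning: Polyfit may be poorly conditioned
```

View pics/w4.png

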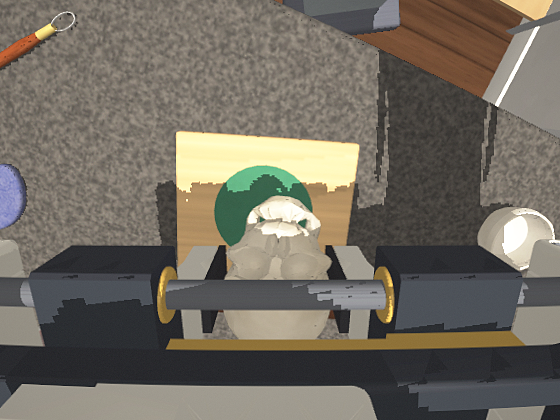

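The board's front edge, from (177,132) to (358,144), tilts about 3.7° in the image, which matches the held skull's tilt of 3.6°. The orientation is right, so I'll lower it.

>>> move_arm(rows="0 0 0 -0.006 -0.006 0 0.04;0 0 0 -0.006 -0.006 0.01 0.04;0 0 0 0 0 0.02 0.04;0 0 0 0 0 0.02 0.04;0 0 0 0 0 0.02 0.04;0 0 0 0 0 0.015 0.04;0 0 0 0 0 0.012 0.04;0 0 0 0 0 0.006 0.04")

```text
t: 11.1
eef_pos: [0.4734, -0.2733, 0.0488]
ee_rot: [-3.142, -0.001, 3.005]
force: [0.3, -0.1, -1.6]
width: 0.0513
gripper_force: 9.9
```

>>> move_arm(rows="0 0 0 0 0 0.002 0.04;0 0 0 0 0 0.002 0.04;0 0 0 0 0 0.001 0.04;0 0 0 0 0 0 0.04")

```text
t: 11.6
eef_pos: [0.4736, -0.2732, 0.0448]
ee_rot: [-3.142, 0.0, 3.005]
force: [-0.0, -0.3, -1.4]
width: 0.0517
gripper_force: 9.9
```

>>> move_arm(rows="0 0 0 0 0 0.001 0.04;0 0 0 0 0 0.001 0.04;0 0 0 0 0 0.001 0.04;0 0 0 0 0 0 0.04;0 0 0 0 0 0 0.04")

```text
t: 12.22
eef_pos: [0.4735, -0.2732, 0.0415]
ee_rot: [-3.142, -0.0, 3.005]
force: [0.2, 0.3, -1.8]
width: 0.0514
gripper_force: 9.9
```

>>> move_arm(rows="0 0 0 0 0 0.001 0.04;0 0 0 0 0 0 0.04;0 0 0 0 0 0 0.04")

```text
t: 12.6
eef_pos: [0.4735, -0.2732, 0.0405]
ee_rot: [3.142, -0.0, 3.005]
force: [0.2, -0.1, -2.2]
width: 0.0513
gripper_force: 9.9
```

>>> move_arm(rows="0 0 0 0 0 0.0008 0.04;0 0 0 0 0 0 0.04;0 0 0 0 0 0 0.04")

```text
t: 12.98
eef_pos: [0.4736, -0.2732, 0.0398]
ee_rot: [-3.142, 0.0, 3.005]
force: [-0.0, -0.2, 0.2]
width: 0.0515
gripper_force: 9.9
```

>>> move_arm(rows="0 0 0 0 0 0.0005 0.04;0 0 0 0 0 0 0.04;0 0 0 0 0 0 0.04")

```text
t: 13.35
eef_pos: [0.4739, -0.2733, 0.0397]
ee_rot: [-3.141, 0.001, 3.005]
force: [0.0, 0.6, 5.5]
width: 0.0514
gripper_force: 9.9
```

Contact has been made at the expected height. I'll back off 0.5 mm, soften the grip, then open slowly.

>>> move_arm(rows="0 0 0 0 0 -0.0005 0.04;0 0 0 0 0 0 0.04;0 0 0 0 0 0 0.05;0 0 0 0 0 0 0.052;0 0 0 0 0 0 0.054;0 0 0 0 0 0 0.057;0 0 0 0 0 0 0.062;0 0 0 0 0 0 0.068", squeeze=3)

```text
t: 14.35
eef_pos: [0.4734, -0.2731, 0.0397]
ee_rot: [3.142, -0.0, 3.005]
force: [0.1, 0.2, -0.4]
width: 0.066
gripper_force: 0.0
```

>>> move_arm(rows="0 0 0 0 0 0 0.08;0 0 0 0 0 0 0.0876;0 0 0 0 0 0 0.0876;0 0 0 0 0 -0.008 0.0876;0 0 0 0 0 -0.02 0.0876;0 0 0 0 0 -0.025 0.0876;0 0 0 0 0 -0.03 0.0876;0 0 0 0 0 -0.03 0.0876")

```text
t: 15.35
eef_pos: [0.4734, -0.2732, 0.1543]
ee_rot: [-3.142, 0.0, 3.005]
force: [0.9, 0.5, 0.3]
width: 0.0876
gripper_force: 0.0
```

>>> move_arm(rows="0 0 0 -0.02 0 -0.02 0.0876;0 0 0 -0.02 0 -0.02 0.0876;0 0 0 -0.01 0 -0.01 0.0876;0 0 0 0 0 0 0.0876")

```text
t: 15.85
eef_pos: [0.5234, -0.28, 0.203]
ee_rot: [3.142, 0.001, 3.005]
force: [-0.8, 0.5, -0.7]
width: 0.0878
gripper_force: 0.0
```

```bash
python3 - <<'E'
from sym import *
im,d=grab("wrist");s=arm.get_state()
print(s['t'],s['eef_pos'],np.degrees(s['ee_rot']),s['force'])
im,P=cloud("wrist")
M=R.from_euler('xyz',[np.pi,0,np.radians(168.7)]).as_matrix()
D=(P-[.4744,-.2719,.017])@M
m=(abs(D[...,1])<.035)&(abs(D[...,0])<.05)&(D[...,2]<-.01)&(D[...,2]>-.065)
q=D[m];print(len(q),sym(q),q.min(0),q.max(0))
r=cv2.minAreaRect((q[:,:2]*1000).astype(np.float32));print(r)
mm=(P[...,2]>.012)&(P[...,2]<.022)&(np.hypot(D[...,0],D[...,1])<.13)
e=[]
for u in range(150,420,6):
    v=np.where(mm[:,u])[0]
    if len(v)>5: e.append(D[v[0],u])
e=np.array(e);e=e[e[:,0]>.07];print('front edge',len(e),np.degrees(np.arctan(np.polyfit(e[:,1],e[:,0],1)[0])),e[:,0].mean(),e[:,1].min(),e[:,1].max())
cv2.imwrite('pics/w5.png',cv2.resize(im[60:340,130:430],None,fx=2,fy=2,interpolation=cv2.INTER_CUBIC))
E
```

```text
15.9 [ 0.52250011 -0.27973939  0.20221888] [ 1.79972979e+02 -4.30890440e-02  1.72142397e+02] [-0.02134742  1.55308778 -0.9651595 ]
3950 (array([-0.17444681, -6.07830881]), np.float64(0.6022135815899541), np.float64(0.003882028225042977)) [-0.04076691 -0.0263443  -0.06108267] [ 0.03990559  0.02767176 -0.02550346]
((-0.40221405029296875, 0.08232498168945312), (53.58244323730469, 80.38300323486328), 87.58766174316406)Traceback (most recent call last):
  File "<stdin>", line 15, in <module>
    raise TypeError("expected non-empty vector for x")
TypeError: expected non-empty vector for x
```

```bash
python3 - <<'E'
from h import *
im=np.load('/tmp/wrist.npz')['im'];cv2.imwrite('pics/w6.png',cv2.resize(im[40:340,130:430],None,fx=2,fy=2,interpolation=cv2.INTER_CUBIC))
E
```

```text
(no output)
```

View pics/w6.png

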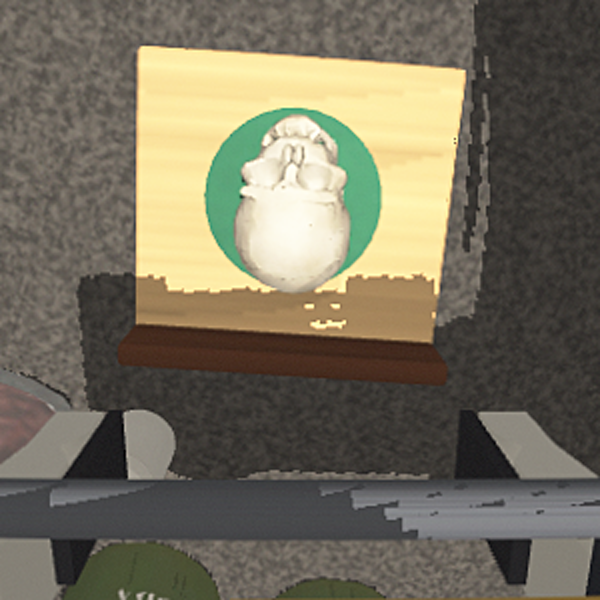

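The skull stands upright on the disc at about (293,205) in the crop, with its face towards the open front at the top. The backboard is behind it and the gripper is clear.

```bash
python3 -c "
from station import arm
print(arm.job_done())"
```

```text
the job is handed in; nothing more can be done
None
```

The skull is upright on the green disc, measured within about 1 mm of centre and 1° of facing straight out of the open front; it was set down gently, and I handed the job in at about 16 s of the 38 s allowed.

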